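# Press the forming blade back into the sprung rack

## Task

Take the red-handled forming blade out of its wooden stand and put it back in the grey rack between the green-topped and the blue-topped blade: work its wedge nose into the closed seam so that the row gives way toward the sprung keeper, then press it down with about 10 to 15 newtons until it is fully home on the hidden depth stop, which is set to a different height each time. Never put more than 25 newtons on the blades or the rack, leave all the blades standing upright and seated with the red one resting on the stop, and do not disturb the things lying around.

Things in the scene. Friction and masses are not known exactly. Their poses are not given: they have to be found in the camera images.
- red_mid (a point): Centre of the red-handled blade, half-way up its 132 mm height; x along it, y across it, z up. Heights over its tip: wedge nose 0-14 mm, 4 mm thick (flat tip) widening to 14; 48 mm long up to 24; steel body 24-74 mm, 14 thick, 90 long; red rubber handle (no slip) 74-132 mm, 14 thick, 60 long. About 0.35 kg. Starts loose, nose down, in the stand's slot. Symmetric: goes in either way round.
- red_tip (a point): Middle of the flat tip of the red blade's nose, 66 mm below its centre. As the wedge opens the closed seam, the blade itself must drift about 7 mm from the seam's first place toward the rack's +y, as only the keeper's side yields; straight down it jams against the cheek's side. The neighbours on the keeper's side lean while the nose goes in and come upright as it gets deeper.
- stand: Fixed wooden stand, 118 (x) x 70 (y) x 44 mm, with a slot 17 mm wide and 97 mm long along x; origin at the centre of its underside, the slot's floor is 10 mm above it and its walls end 44 mm above it.
- rack: Fixed grey steel rack, 130 x 130 mm. Origin on its underside, under the middle of the three blades as they start; the row runs along its y, blades lie along x. The three stand on rails 24 mm above the origin. Fixed cheek: face at y = -21.5 mm, top 86 mm up. Side walls at x = +-49 mm, 46 mm high. Smooth steel, friction about 0.2. It carries the hidden depth stop (see rack_well).
- rack_well (a point): Point on the rack's underside, same as its origin. In the well under the row is a firm, level depth stop for the red blade's nose, hidden from view and set differently each time: its top is 5 to 23 mm above this point, so fully home the red blade's centre is 71 to 89 mm above it. The stop can only be found by feel. Wedging the seam open takes some 4 to 10 N, pushing on after that about 2 N.
- keeper (a joint): Slide of the sprung aluminium keeper plate (top 85 mm above the rack's origin) that packs the row: 0 = closed on three blades (face at rack y = +21.5 mm); grows, in m, as it is pushed toward the rack's +y; stop at 0.030. Spring about 3 N at 0 and 4.2 N at 0.014, where it stands with four blades.
- blue_mid (a point): Centre of the loose blue-topped blade: 90 (x) x 14 (y) x 60 (z) mm, 0.25 kg, flat foot 30 mm below this point. Both long edges of its top 7 mm are bevelled, from 14 down to 5 mm wide, so two neighbours form a V groove 9 mm wide over their seam. It stands at one end of the row, by the cheek or by the keeper.
- green_mid (a point): Centre of the blade with the green top, the middle one of the row; same shape and point as the blue one.
- yellow_mid (a point): Centre of the blade with the yellow top, at the other end of the row; same shape and point as the blue one.
- rubber_block: Bystander: black rubber block, 45 x 70 x 25 mm, origin at the centre of its underside.
- tape_roll: Bystander: yellow roll of tape lying flat, 84 x 80 x 25 mm, origin at the centre of its underside.
- bronze_bush: Bystander: bronze bush standing on end, 34 mm across, 30 mm tall, origin at the centre of its underside.
- yellow_box: Bystander: small yellow box, 42 x 62 x 22 mm, origin at the centre of its underside.
Things that resemble listed ones, but are neither listed nor needed, are in the scene too. What is shaped like the part that bears green_mid but orange or pink is not meant.

How it is judged:
On the way, in this order (a step that is already met when the one before it is completed fails the run):
1. the nose of the red blade has entered the seam between the green and the blue blade, 10 mm or more below their tops (horizontal distance between red_mid and green_mid below 0.021 m and horizontal distance between red_mid and blue_mid below 0.021 m and z of red_mid in the frame of rack below 0.14 m and angle between red_mid's own z axis and vertical below 0.2 rad), for 0.1 s.
2. the red blade is pressed home on the rack's depth stop with more than 6 N (horizontal distance between red_mid and green_mid below 0.021 m and horizontal distance between red_mid and blue_mid below 0.021 m and z of red_mid in the frame of rack below 0.091 m and contact force between red_blade and rack above 6 N), for 0.1 s.
At the end, for the whole second after the job is handed in: The red blade rests between the green and blue blades (centres under 21 mm apart horizontally), its weight on the rack's stop (over 0.2 N), its centre under 91 mm above the rack's underside; all four blades within 0.1 rad of upright, the other three within 3 mm of their rails (horizontal distance between red_mid and green_mid below 0.021 m and horizontal distance between red_mid and blue_mid below 0.021 m and angle between each of blue_mid, green_mid, yellow_mid, red_mid's own z axis and vertical below 0.1 rad and z of each of blue_mid, green_mid, yellow_mid in the frame of rack below 0.057 m and z of red_mid in the frame of rack below 0.091 m and contact force between red_blade and rack above 0.2 N and linear speed of red_blade below 0.01 m/s); the robot touches nothing.
It fails at once if more than 25 N between the red blade and the rack with its stop (contact force between red_blade and rack above 25 N).
It fails at once if more than 25 N between the red blade and one of the other blades (contact force between red_blade and blue_blade above 25 N or contact force between red_blade and green_blade above 25 N or contact force between red_blade and yellow_blade above 25 N).
It fails at once if a blade of the rack is toppled (over 0.45 rad) or lifted out (over 15 mm) (angle between any of blue_mid, green_mid, yellow_mid's own z axis and vertical above 0.45 rad or z of any of blue_mid, green_mid, yellow_mid in the frame of rack above 0.069 m).
It fails at once if the rubber block, tape roll, bronze bush or yellow box is disturbed (moved over 15 mm) (distance of any of rubber_block, tape_roll, bronze_bush, yellow_box from where it was at the start of the episode above 0.015 m).
It also fails if it takes over 64 s, if anything falls off the work surface, if the arm or the gripper's body presses on something with over 40 N, if the wrist force passes 120 N, or if a joint passes its speed limit or range.

## Robot

A 6-joint arm with a two-finger parallel gripper is mounted at the origin on a cart in front of the work surface, level with it; the furniture and walls round the work are solid. World frame = base frame: x ahead of the robot, y to its left, z up, the work surface at z = 0. Lengths are in m, angles in rad, forces in N, time in s.
With the tool pointing down it reaches from about 0.25 to 0.725 m from the base axis. Payload 4 kg.
Tool frame: the origin (TCP) lies midway between the tips of the shut fingers; the grasp point (between the pads) lies 19 mm behind it (bot.grasp_offset is the distance from the TCP to the grasp point, in m); z points along the fingers, y is the direction in which the jaws open and shut (so a half turn about z gives the same grasp; the last joint's range is limited). The gripper opens to 85 mm and grips with 20 to 120 N. Pads are 22 mm wide; open, the fingers measure 114 mm over their backs; the gripper's body (76 mm by 85 mm) begins 54 mm behind the grasp point. The pads swing forward as they close: fully open they stand 13 mm farther back than shut.
Start: joints at [1.207, 0.241, 0.005, 1.335, 0, 1.571], TCP at [0.178, 0.467, 0.231] pointing down, gripper open.
Joint ranges: [-2.72, 2.72], [-1.05, 1.87], [-1.09, 1.28], [-1.99, 2.15], [-1.42, 1.44], [-3.14, 3.14]. Speed limits (rad/s): [2.79, 2.79, 3.14, 3.14, 3.14, 3.14].

## Interface

Orientations are given as a unit quaternion [x, y, z, w].
In Python, from workcell import sensors, optics, bot gives the robot as it stands.
- The arm moves only by the tool apply_moves, never from a script. Its argument "plan" is one flat list of numbers, 6 for each row, row after row: the shift along the tool's x, y, z in m, then the turn, a rotation vector about the tool's x, y, z in rad. In form: [tx, ty, tz, ax, ay, az, tx, ty, tz, ax, ay, az, ...]. A call has 1 to 12 rows; each row is the pose to reach, as a shift and turn from the pose commanded when the call began, along the tool's axes at that moment; what a row does not reach only later rows make up. A row lasts 1/12 s, in which the tool goes at most 41.7 mm and 7.16 degrees, less where a joint would pass 70% of its speed; a pose out of reach is approached as far as the arm can. A call with a gripper value outside its range is refused whole. "grip" is the finger opening in m, from 0 to 0.0854, set as the call begins (left out, the last holds). The fingers move at their own pace and stop on an object; the grip force is fixed at half the most. Time passes only in rows, so rows that repeat a pose let the fingers close. It gives the time, the measured TCP pose, the force and the opening at its end, in the units of the state.
- sensors.get_obs(): the state, without advancing time (a new reading comes with each control period).
- optics.camera(name): name is "scene" or "side" or "wrist"; returns a dict with "pixels" (400x640x3 uint8, red, green, blue), "fx", "fy", "cx", "cy" (pixels), "k1" (the pictures are not rectified: a ray, as slopes to the right and down, at radius r is drawn at 1 + k1 r^2 times it, then the intrinsics apply), "pose" (4x4, takes a point from camera to world coordinates); the wrist camera has in their place "tool_from_camera" (4x4, takes a point from camera to tool coordinates, whose origin is the TCP and whose axes are the flange's). Camera axes: x right, y up, looking along -z (the intrinsics and any distortion apply to the point x, -y, -z); pixel columns grow to the right and rows downward; lengths in m; the calibration is good to about 2 mm. A picture is of the moment at which its call begins: read the wrist's pose just before it. There is no depth.
- bot.job_done(): hands the job in, once; it reports no verdict.
The state is a dict: "clock": time; "joint_pos": joint angles; "joint_vel": joint speeds; "tau": joint torques, N m; "eef_pos": TCP position; "tool_rot": TCP orientation; "ft_force": force on the tool from outside, world axes, zero at the start; "ft_torque": the same for the moment, N m; "grip_width": finger opening in m.
Only numpy, scipy, OpenCV 4.12 (cv2) and the standard library are available. Lean on these libraries where they do the work, as an engineer would, in place of code of your own. Each camera call takes 0.05 s, during which the arm holds its last target.

## Working session

There is one attempt and no reset: what is moved stays moved. The work goes in short steps, Python scripts to look and compute and a tool call to move; the robot and the scene stay as the last step left them, time stands still between calls to the robot, and variables do not carry over. Pictures are saved under pics/ and viewed, and the job is handed in when it is done.

Besides the shell and the picture viewer there is one more tool, called after "Call:" as a command line: name --argument value ..., lists and objects as JSON in quotes. apply_moves: Moves the arm, as the interface text tells. Its arguments: {"type":"object","properties":{"plan":{"type":"array","items":{"type":"number"}},"grip":{"type":"number"}},"required":["plan"]}

```bash
ls; mkdir -p pics; python3 - <<'E'
from workcell import sensors, optics, bot
import cv2, numpy as np
print(sensors.get_obs()); print(bot.grasp_offset)
for n in ["scene","side","wrist"]:
    c=optics.camera(n); cv2.imwrite(f"pics/{n}0.png",c["pixels"][:,:,::-1])
    print(n,{k:(np.round(v,4).tolist() if k!="pixels" else 0) for k,v in c.items()})
E
```

```text
pics
{'clock': 0.0, 'joint_pos': array([1.20700638e+00, 2.41415016e-01, 3.72929127e-03, 1.33521515e+00,
       1.23847317e-05, 1.57080035e+00]), 'joint_vel': array([-0.00034099,  0.00072681,  0.0006948 , -0.00131417, -0.00019886,
        0.00143844]), 'tau': array([ 5.56815558e-04, -3.72318935e+01,  2.52406472e+01,  1.70063053e-02,
        3.80454094e-05,  7.83766097e-06]), 'eef_pos': array([0.17767949, 0.46668435, 0.23041389]), 'tool_rot': array([ 1.80895497e-01,  9.83501760e-01, -1.03379511e-03, -1.96437873e-04]), 'ft_force': array([-0.16806281,  0.24496305,  0.3524326 ]), 'ft_torque': array([ 0.03657368, -0.01526531,  0.0199164 ]), 'grip_width': 0.08529922338011042}
0.0187
scene {'pixels': 0, 'fx': 443.6622, 'fy': 443.6622, 'cx': 322.7823, 'cy': 195.963, 'k1': -0.1044, 'pose': [[-0.7703, 0.4367, -0.4647, 0.1391], [-0.6376, -0.5404, 0.5491, 0.6123], [-0.0114, 0.7193, 0.6947, 0.753], [0.0, 0.0, 0.0, 1.0]]}
side {'pixels': 0, 'fx': 491.6074, 'fy': 491.6074, 'cx': 319.0023, 'cy': 202.0092, 'k1': -0.1174, 'pose': [[0.9974, 0.0388, -0.061, 0.527], [-0.0721, 0.483, -0.8726, -0.8848], [-0.0044, 0.8747, 0.4846, 0.6351], [0.0, 0.0, 0.0, 1.0]]}
wrist {'pixels': 0, 'fx': 360.277, 'fy': 360.277, 'cx': 321.8539, 'cy': 203.3483, 'k1': 0.0074, 'tool_from_camera': [[0.0003, 0.9589, 0.2836, 0.0706], [1.0, -0.0003, 0.0001, 0.0004], [0.0002, 0.2836, -0.9589, -0.1423], [0.0, 0.0, 0.0, 1.0]]}
```

View pics/scene0.png

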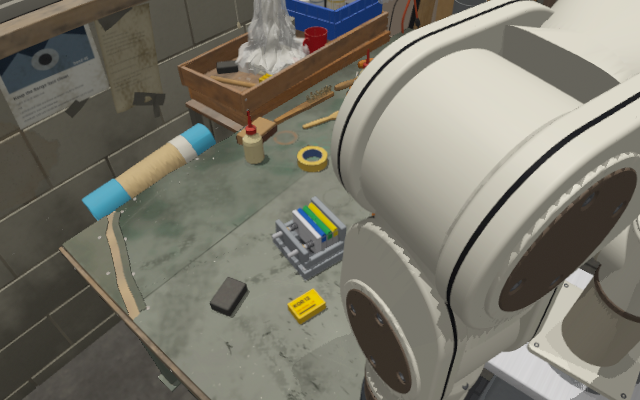

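View pics/side0.png

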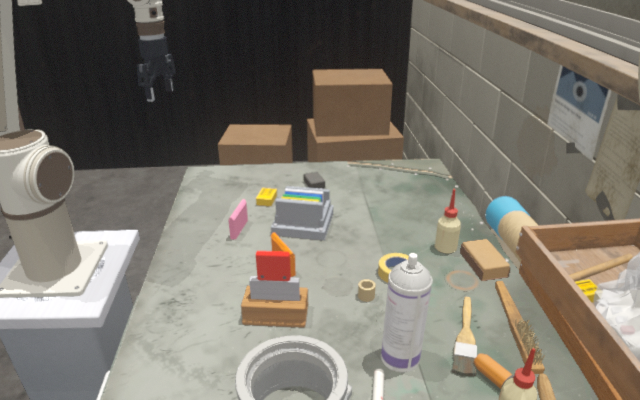

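View pics/wrist0.png

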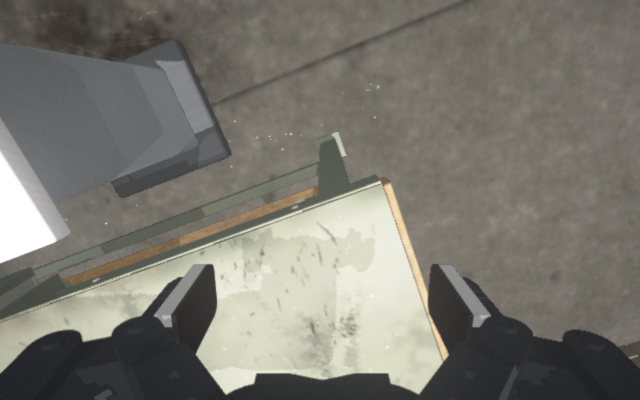

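```bash
cat > h.py <<'E'
import numpy as np, cv2
from scipy.spatial.transform import Rotation as R
from workcell import sensors, optics, bot
def cam(n):
    o=sensors.get_obs(); c=optics.camera(n)
    if n=="wrist":
        T=np.eye(4); T[:3,:3]=R.from_quat(o["tool_rot"]).as_matrix(); T[:3,3]=o["eef_pos"]
        c["pose"]=T@np.array(c["tool_from_camera"])
    c["pose"]=np.array(c["pose"]); return c
def K(c): return np.array([[c["fx"],0,c["cx"]],[0,c["fy"],c["cy"]],[0,0,1.]])
def ray(c,u,v):
    p=cv2.undistortPoints(np.array([[[u,v]]],float),K(c),np.array([c["k1"],0,0,0.]))[0,0]
    # note: model r->r(1+k1 r^2) same as opencv
    d=c["pose"][:3,:3]@np.array([p[0],-p[1],-1]); return c["pose"][:3,3],d
def atz(c,u,v,z):
    o,d=ray(c,u,v); return o+d*(z-o[2])/d[2]
def proj(c,P):
    P=np.atleast_2d(P); q=(P-c["pose"][:3,3])@c["pose"][:3,:3]; q=q*[1,-1,-1]
    return cv2.projectPoints(q,np.zeros(3),np.zeros(3),K(c),np.array([c["k1"],0,0,0.]))[0][:,0]
def crop(c,x,y,w,h,s,name):
    im=c["pixels"][y:y+h,x:x+w,::-1]; cv2.imwrite("pics/"+name,cv2.resize(im,None,fx=s,fy=s,interpolation=cv2.INTER_CUBIC))
E
python3 - <<'E'
from h import *
c=cam("side"); crop(c,220,160,130,100,6,"s1.png"); crop(c,230,225,100,110,5,"s2.png")
c=cam("scene"); crop(c,260,185,100,100,6,"s3.png")
E
```

```text
(no output)
```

View pics/s1.png

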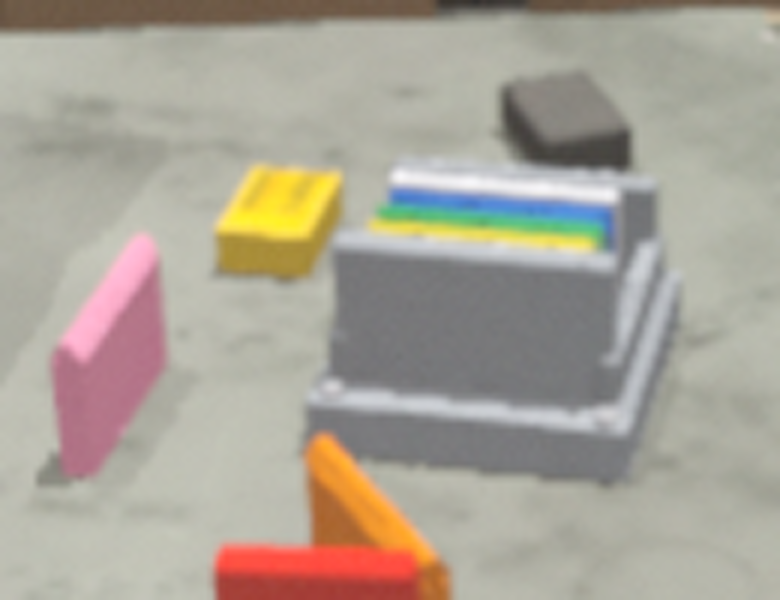

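View pics/s2.png

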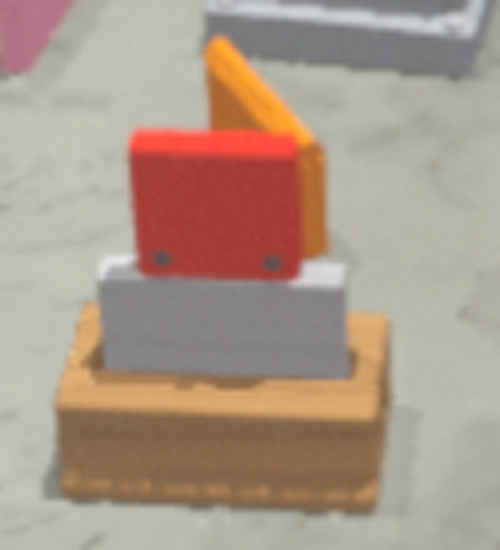

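View pics/s3.png

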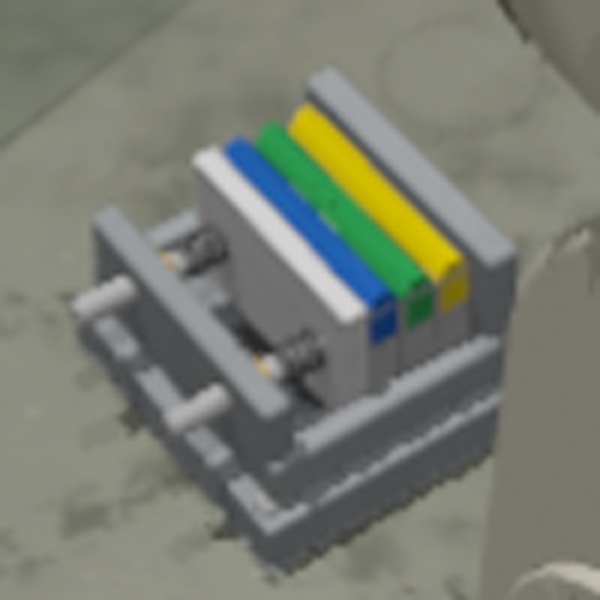

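```bash
python3 - <<'E'
from h import *
c=cam("scene")
f=lambda x,y:(260+x/6,185+y/6)
for n,a,b in [("blue",(235,145),(385,298)),("green",(270,130),(418,283)),("yellow",(303,110),(455,265))]:
    A=atz(c,*f(*a),.084);B=atz(c,*f(*b),.084); print(n,A,B,(A+B)/2,np.linalg.norm(A-B),np.degrees(np.arctan2(*(A-B)[1::-1])))
print("rack corner",atz(c,*f(278,575),0))
c=cam("side")
g=lambda x,y:(230+x/5,225+y/5)
for p in [(133,142),(298,142),(133,130),(298,135)]: print("red top",atz(c,*g(*p),.142))
for p in [(62,490),(378,505)]: print("stand bot front",atz(c,*g(*p),0))
f=lambda x,y:(220+x/6,160+y/6)
for p in [(308,450),(628,480)]: print("rack bot front",atz(c,*f(*p),0))
for n,u,v,z in [("pink",237,219,.03),("block",314,180,.02),("box",266,197,.02),("tape",395,266,.02),("bush",367,290,.03),("orange",282,255,.09)]:
    print(n,atz(c,u,v,z))
E
```

```text
blue [0.59987497 0.14563688 0.084     ] [0.51376845 0.16723926 0.084     ] [0.55682171 0.15643807 0.084     ] 0.08877497144050854 -14.083675112206258
green [0.59519018 0.13231899 0.084     ] [0.50942182 0.15519353 0.084     ] [0.552306   0.14375626 0.084     ] 0.0887662979912056 -14.933272969644808
yellow [0.59264956 0.11740212 0.084     ] [0.50482129 0.14112679 0.084     ] [0.54873542 0.12926446 0.084     ] 0.09097617772757106 -15.116284678171644
rack corner [0.50960343 0.23091637 0.        ]
red top [ 0.46693065 -0.17286841  0.142     ]
red top [ 0.52453997 -0.17716371  0.142     ]
red top [ 0.46665682 -0.16547306  0.142     ]
red top [ 0.52462835 -0.17288902  0.142     ]
stand bot front [ 0.43128089 -0.19302533  0.        ]
stand bot front [ 0.54828789 -0.20913139  0.        ]
rack bot front [0.48193816 0.10625484 0.        ]
rack bot front [0.60687798 0.07489121 0.        ]
pink [0.40068368 0.13673486 0.03      ]
block [0.59957698 0.3514363  0.02      ]
box [0.46702783 0.26136675 0.02      ]
tape [ 0.74325196 -0.06592294  0.02      ]
bush [ 0.67003787 -0.15119496  0.03      ]
orange [ 0.50960593 -0.10679799  0.09      ]
```

```bash
cat >> h.py <<'E'
def go(P,jaw_deg=None,o=None):
    """shift/turn in tool axes to get TCP at world P, tool straight down, tool-y at world angle jaw_deg"""
    o=o or sensors.get_obs(); R0=R.from_quat(o["tool_rot"]); t=R0.inv().apply(np.array(P)-o["eef_pos"])
    if jaw_deg is None: return np.round(t,4)
    a=np.radians(jaw_deg); y=np.array([np.cos(a),np.sin(a),0]); z=np.array([0,0,-1.]); x=np.cross(y,z)
    R1=R.from_matrix(np.stack([x,y,z],1)); return np.round(t,4),np.round((R0.inv()*R1).as_rotvec(),4)
E
python3 - <<'E'
from h import *
print(go([.495,-.172,.24],84))
E
```

```text
(array([-0.5238, -0.4845, -0.0087]), array([-4.00e-04, -1.00e-04, -2.59e-01]))
```

Candidates: for the red blade, the red handle at side (273,265) in the wooden stand, versus orange block (283,255), pink block (237,219), and the red caps at (451,205) and (530,360). I choose the one in the stand, and crop s2 confirms it. The rack row in scene crop s3 is keeper (white), blue, green, yellow, cheek, so the seam I want is on the keeper side of green.

Call:
apply_moves --plan '[-0.524, -0.485, -0.009, 0, 0, -0.259, -0.524, -0.485, -0.009, 0, 0, -0.259, -0.524, -0.485, -0.009, 0, 0, -0.259, -0.524, -0.485, -0.009, 0, 0, -0.259, -0.524, -0.485, -0.009, 0, 0, -0.259, -0.524, -0.485, -0.009, 0, 0, -0.259, -0.524, -0.485, -0.009, 0, 0, -0.259, -0.524, -0.485, -0.009, 0, 0, -0.259, -0.524, -0.485, -0.009, 0, 0, -0.259, -0.524, -0.485, -0.009, 0, 0, -0.259, -0.524, -0.485, -0.009, 0, 0, -0.259, -0.524, -0.485, -0.009, 0, 0, -0.259]'

```text
clock: 1.35
eef_pos: [0.3986, 0.0211, 0.238]
tool_rot: [0.053, 0.999, 0.0, 0.001]
ft_force: [0.7, -0.2, 0.4]
grip_width: 0.0855
```

```bash
python3 - <<'E'
from h import *
o=sensors.get_obs();print(o["clock"],o["eef_pos"]);print(go([.495,-.172,.24],84))
E
```

```text
1.35 [0.39859755 0.02109403 0.2379745 ]
(array([-0.1161, -0.1819, -0.002 ]), array([ 0.0003,  0.0011, -0.0003]))
```

Call:
apply_moves --plan '[-0.116, -0.182, -0.002, 0, 0, 0, -0.116, -0.182, -0.002, 0, 0, 0, -0.116, -0.182, -0.002, 0, 0, 0, -0.116, -0.182, -0.002, 0, 0, 0, -0.116, -0.182, -0.002, 0, 0, 0, -0.116, -0.182, -0.002, 0, 0, 0, -0.116, -0.182, -0.002, 0, 0, 0, -0.116, -0.182, -0.002, 0, 0, 0]' --grip 0.05

```text
clock: 2.02
eef_pos: [0.4939, -0.1699, 0.239]
tool_rot: [0.053, 0.999, 0.0, -0.001]
ft_force: [-0.4, -0.3, -0.3]
grip_width: 0.0502
```

```bash
python3 - <<'E'
from h import *
o=sensors.get_obs();print(o["clock"],o["eef_pos"]);
c=cam("wrist"); cv2.imwrite("pics/w1.png",c["pixels"][:,:,::-1])
c=cam("scene"); cv2.imwrite("pics/sc1.png",c["pixels"][:,:,::-1])
E
```

```text
2.0167 [ 0.49392341 -0.16985425  0.23901665]
```

View pics/w1.png

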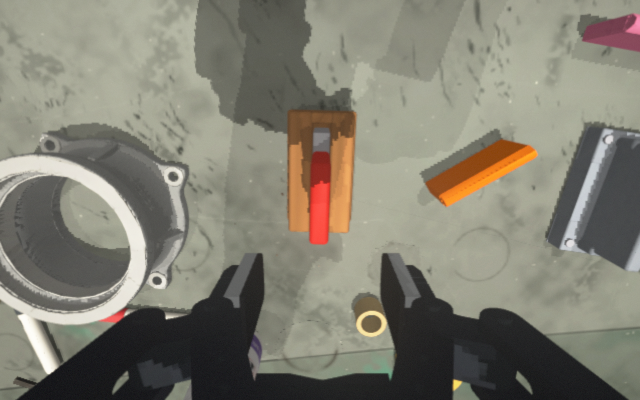

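View pics/sc1.png

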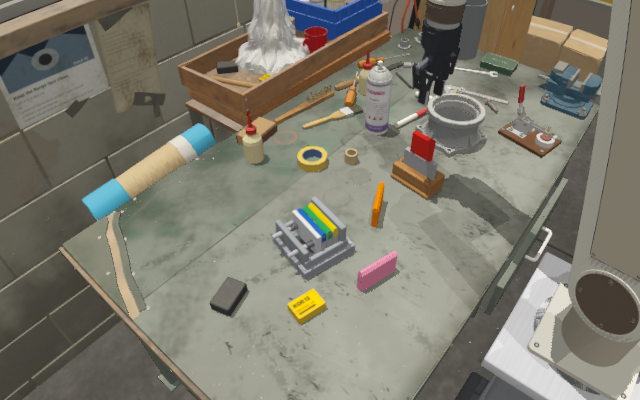

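```bash
python3 - <<'E'
from h import *
c=cam("wrist"); crop(c,270,100,110,155,5,"w1c.png"); 
c=cam("scene"); crop(c,260,190,110,90,7,"sc1c.png")
E
```

```text
(no output)
```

View pics/w1c.png

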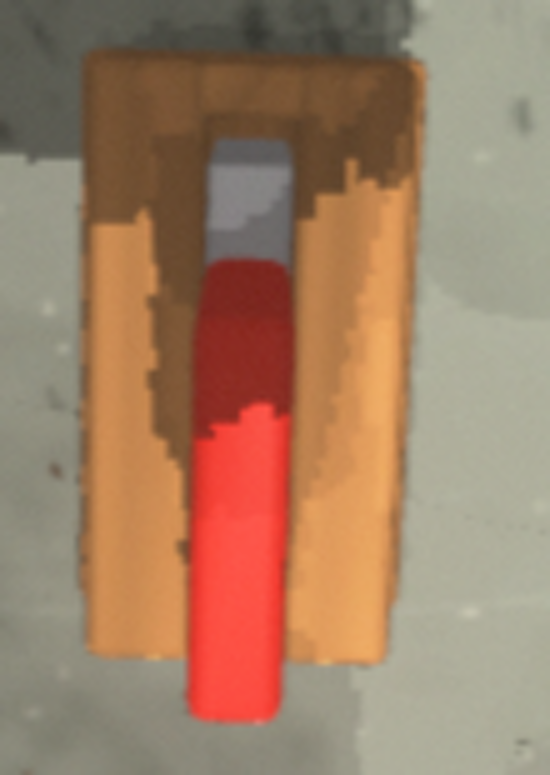

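View pics/sc1c.png

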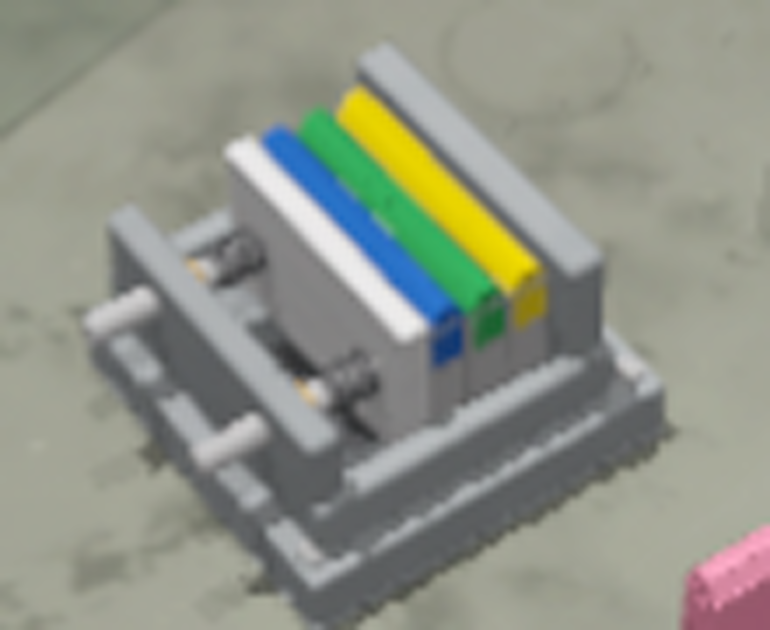

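```bash
python3 - <<'E'
from h import *
c=cam("wrist")
f=lambda x,y:(270+x/5,100+y/5)
P=[atz(c,*f(*p),.142) for p in [(194,318),(294,318),(188,718),(280,718)]]
print(np.round(P,4)); A=(P[0]+P[1])/2;B=(P[2]+P[3])/2;print(A,B,(A+B)/2,np.linalg.norm(A-B),np.degrees(np.arctan2(*(B-A)[1::-1])))
S=[atz(c,*f(*p),.044) for p in [(85,55),(425,62),(88,655),(385,662)]];print(np.round(S,4),np.mean(S,0))
A=(S[0]+S[1])/2;B=(S[2]+S[3])/2;print(np.linalg.norm(A-B),np.degrees(np.arctan2(*(B-A)[1::-1])))
E
```

```text
[[ 0.4658 -0.1744  0.142 ]
 [ 0.4672 -0.161   0.142 ]
 [ 0.5235 -0.1818  0.142 ]
 [ 0.5248 -0.1686  0.142 ]]
[ 0.46652015 -0.1676868   0.142     ] [ 0.52416629 -0.17519865  0.142     ] [ 0.49534322 -0.17144272  0.142     ] 0.058133513047590915 -7.42436601759776
[[ 0.4329 -0.194   0.044 ]
 [ 0.4405 -0.1326  0.044 ]
 [ 0.5486 -0.2085  0.044 ]
 [ 0.5562 -0.1495  0.044 ]] [ 0.49454672 -0.17116368  0.044     ]
0.11669922826003107 -7.728217638377151
```

```bash
python3 - <<'E'
from h import *
print(go([.495,-.1714,.0985],82.5))
E
```

```text
(array([-0.0011, -0.0028,  0.1416]), array([0.    , 0.0004, 0.0282]))
```

Call:
apply_moves --plan '[-0.001, -0.0015, 0.03, 0, 0, 0.028, -0.001, -0.0015, 0.06, 0, 0, 0.028, -0.001, -0.0015, 0.09, 0, 0, 0.028, -0.001, -0.0015, 0.12, 0, 0, 0.028, -0.001, -0.0015, 0.1405, 0, 0, 0.028, -0.001, -0.0015, 0.1405, 0, 0, 0.028, -0.001, -0.0015, 0.1405, 0, 0, 0.028]'

```text
clock: 2.85
eef_pos: [0.4944, -0.1704, 0.0987]
tool_rot: [0.066, 0.998, 0.0, -0.001]
ft_force: [-0.7, -0.4, -0.2]
grip_width: 0.0497
```

```bash
python3 - <<'E'
from h import *
o=sensors.get_obs();print(o["clock"],o["eef_pos"],o["ft_force"]);print(go([.495,-.1714,.0985],82.5))
c=cam("wrist"); cv2.imwrite("pics/w2.png",c["pixels"][:,:,::-1])
E
```

```text
2.85 [ 0.49441339 -0.17044462  0.0987283 ] [-0.67754488 -0.39175497 -0.2480219 ]
(array([-0.0007, -0.0009,  0.0002]), array([ 0.0005, -0.0024, -0.0006]))
```

View pics/w2.png

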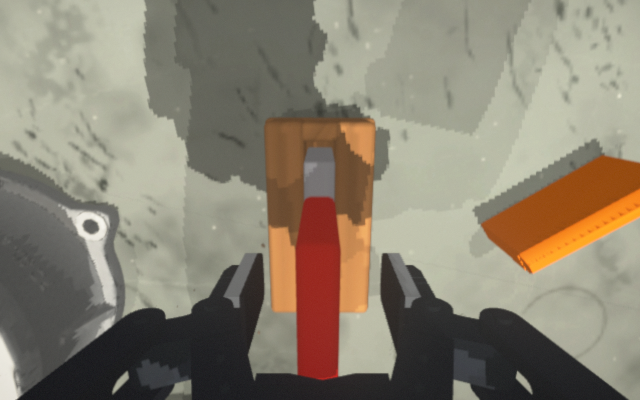

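The wrist view shows red centred at column 320 between the pads (260 and 384). Closing the gripper.

Call:
apply_moves --plan '[0, -0.0005, 0, 0, 0, 0, 0, -0.0005, 0, 0, 0, 0, 0, -0.0005, 0, 0, 0, 0, 0, -0.0005, 0, 0, 0, 0, 0, -0.0005, 0, 0, 0, 0, 0, -0.0005, 0, 0, 0, 0]' --grip 0.0

```text
clock: 3.4
eef_pos: [0.4965, -0.1724, 0.1009]
tool_rot: [0.066, 0.998, -0.0, 0.002]
ft_force: [-0.6, 1.7, 6.2]
grip_width: 0.0129
```

Call:
apply_moves --plan '[0, 0, -0.02, 0, 0, 0, 0, 0, -0.05, 0, 0, 0, 0, 0, -0.085, 0, 0, 0, 0, 0, -0.12, 0, 0, 0, 0, 0, -0.15, 0, 0, 0, 0, 0, -0.15, 0, 0, 0, 0, 0, -0.15, 0, 0, 0]'

```text
clock: 3.98
eef_pos: [0.4961, -0.1724, 0.2506]
tool_rot: [0.066, 0.998, -0.001, 0.002]
ft_force: [-0.7, 0.7, -4.4]
grip_width: 0.0136
```

```bash
python3 - <<'E'
from h import *
o=sensors.get_obs();print(o["clock"],o["eef_pos"],o["ft_force"],o["ft_torque"],o["grip_width"])
print(go([.55,.10,.26],75.3))
c=cam("wrist"); cv2.imwrite("pics/w3.png",c["pixels"][:,:,::-1])
E
```

```text
3.9833 [ 0.4960819  -0.1724054   0.25055583] [-0.70904791  0.71408323 -4.37173301] [0.00577152 0.0495898  0.02524811] 0.013558314283891124
(array([-0.0174,  0.2771, -0.0096]), array([-0.0005,  0.0037,  0.1236]))
```

View pics/w3.png

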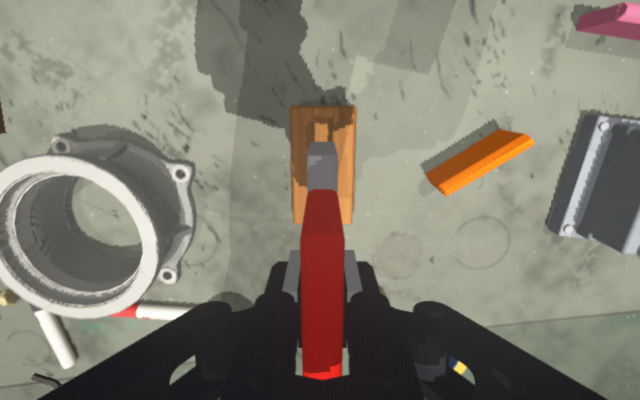

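```bash
python3 - <<'E'
from h import *
print(go([.554,.150,.25],75.3))
E
```

```text
(array([-0.016 ,  0.3269, -0.0015]), array([ 1.000e-04, -7.000e-04,  1.237e-01]))
```

Call:
apply_moves --plan '[-0.016, 0.327, 0, 0, 0, 0.124, -0.016, 0.327, 0, 0, 0, 0.124, -0.016, 0.327, 0, 0, 0, 0.124, -0.016, 0.327, 0, 0, 0, 0.124, -0.016, 0.327, 0, 0, 0, 0.124, -0.016, 0.327, 0, 0, 0, 0.124, -0.016, 0.327, 0, 0, 0, 0.124, -0.016, 0.327, 0, 0, 0, 0.124, -0.016, 0.327, 0, 0, 0, 0.124, -0.016, 0.327, 0, 0, 0, 0.124, -0.016, 0.327, 0, 0, 0, 0.124, -0.016, 0.327, 0, 0, 0, 0.124]'

```text
clock: 5.03
eef_pos: [0.5534, 0.1487, 0.2474]
tool_rot: [0.129, 0.992, -0.001, -0.002]
ft_force: [0.4, -1.2, -4.6]
grip_width: 0.0135
```

```bash
python3 - <<'E'
from h import *
o=sensors.get_obs();print(o["clock"],o["eef_pos"],o["ft_force"])
print(go([.554,.150,.25],75.3))
for n in ["wrist","scene","side"]:
    c=cam(n); cv2.imwrite(f"pics/{n}4.png",c["pixels"][:,:,::-1])
E
```

```text
5.0333 [0.55344988 0.14871923 0.24737707] [ 0.37209752 -1.19729029 -4.63415621]
(array([-0.0002,  0.0014, -0.0026]), array([-0.0021, -0.003 , -0.0015]))
```

View pics/wrist4.png

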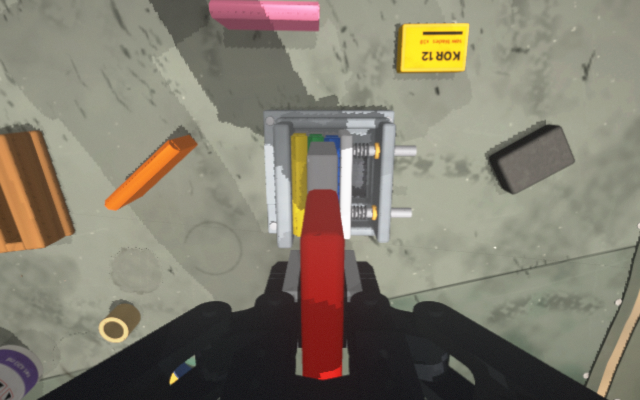

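View pics/scene4.png

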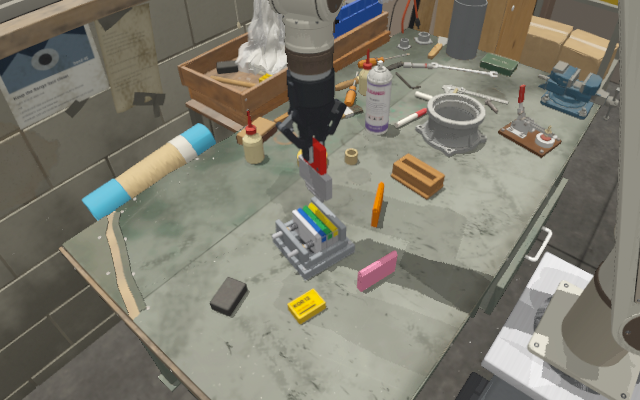

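View pics/side4.png

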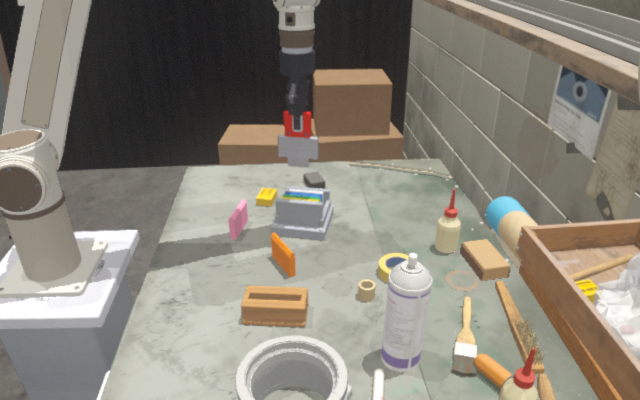

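```bash
python3 - <<'E'
from h import *
c=cam("wrist"); crop(c,255,100,150,150,5,"w4c.png")
E
```

```text
(no output)
```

View pics/w4c.png

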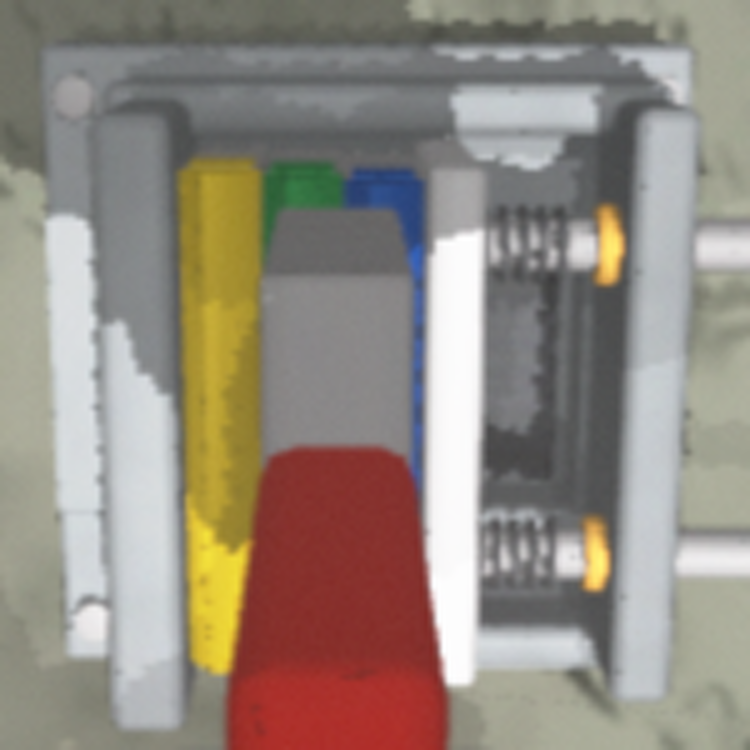

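```bash
cat > m.py <<'E'
from h import *
c=cam("wrist"); o=sensors.get_obs(); f=lambda x,y:(255+x/5,100+y/5)
P=lambda x,y,z: np.round(atz(c,*f(x,y),z),4)
T=lambda p: np.round(R.from_quat(o["tool_rot"]).inv().apply(p-o["eef_pos"]),4)
tz=o["eef_pos"][2]-.091
for n,x,y,z in [("body top L",264,278,tz+.074),("body top R",413,278,tz+.074),("body botL",278,210,tz+.024),("body botR",400,210,tz+.024),("handle botL",268,452,tz+.074),("handle botR",407,452,tz+.074),
 ("handle topL",230,672,tz+.132),("handle topR",447,672,tz+.132),
 ("cheek in near",180,115,.086),("cheek in far",185,725,.086),("keep in near",427,168,.085),("keep in far",440,684,.085),("gb seam near",344,178,.077),("yg seam",263,175,.077),("green top near L",275,168,.084),("green top near R",335,168,.084),("blue topR",415,178,.084)]:
    p=P(x,y,z); print(n,p,T(p))
E
python3 m.py
```

```text
body top L [0.5087 0.1545 0.2322] [ 0.0457 -0.0062  0.017 ]
body top R [0.5121 0.1672 0.2322] [0.0456 0.007  0.017 ]
body botL [0.5086 0.1542 0.1822] [ 0.0457 -0.0065  0.067 ]
body botR [0.5122 0.1678 0.1822] [0.0457 0.0076 0.067 ]
handle botL [0.5241 0.1506 0.2322] [ 0.0298 -0.006   0.017 ]
handle botR [0.5274 0.1628 0.2322] [0.0297 0.0066 0.017 ]
handle topL [0.5229 0.1507 0.2902] [ 0.0309 -0.0062 -0.041 ]
handle topR [0.5262 0.1633 0.2902] [ 0.031   0.0068 -0.041 ]
cheek in near [0.4997 0.1368 0.086 ] [ 0.0498 -0.0256  0.1632]
cheek in far [0.6048 0.1072 0.086 ] [-0.0593 -0.0273  0.1632]
keep in near [0.5187 0.1743 0.085 ] [0.0411 0.0155 0.1642]
keep in far [0.6094 0.1542 0.085 ] [-0.0518  0.0193  0.1642]
gb seam near [0.5175 0.1603 0.077 ] [0.0386 0.0017 0.1722]
yg seam [0.5135 0.1469 0.077 ] [ 0.0391 -0.0123  0.1722]
green top near L [0.5123 0.1496 0.084 ] [ 0.0409 -0.01    0.1652]
green top near R [0.5148 0.1594 0.084 ] [4.100e-02 1.000e-04 1.652e-01]
blue topR [0.5199 0.172  0.084 ] [0.0393 0.0136 0.1652]
```

```bash
cat > m2.py <<'E'
from h import *
exec(open("m.py").read().split("tz=")[0])
for n,x,y,z in [("keep out near",487,170,.085),("keep out far",473,684,.085),("yel near",198,185,.084),("yel far",205,672,.084),("post r near",693,115,.086),("post r far",664,695,.086),("post l near",640,105,.086),("post l far",612,690,.086),("cheek L near",100,110,.086),("cheek L far",115,725,.086)]:
    p=P(x,y,z); print(n,p,T(p))
E
python3 m2.py; python3 -c "
from h import *
print(R.from_quat(sensors.get_obs()['tool_rot']).as_matrix())"
```

```text
keep out near [0.5218 0.1842 0.085 ] [0.0406 0.0257 0.1643]
keep out far [0.6111 0.1602 0.085 ] [-0.0518  0.0253  0.1644]
yel near [0.5118 0.1365 0.084 ] [ 0.0381 -0.023   0.1653]
yel far [0.5967 0.1134 0.084 ] [-0.0499 -0.0237  0.1653]
post r near [0.5216 0.2192 0.086 ] [0.0498 0.0594 0.1633]
post r far [0.6217 0.1934 0.086 ] [-0.0536  0.0601  0.1634]
post l near [0.5178 0.211  0.086 ] [0.0514 0.0505 0.1633]
post l far [0.6183 0.1844 0.086 ] [-0.0526  0.0505  0.1634]
cheek L near [0.4957 0.1244 0.086 ] [ 0.0506 -0.0388  0.1633]
cheek L far [0.6018 0.095  0.086 ] [-0.0595 -0.0401  0.1633]
[[-9.66789360e-01  2.55574290e-01  3.40407301e-04]
 [ 2.55574343e-01  9.66789398e-01  1.21831790e-04]
 [-2.97965097e-04  2.04785050e-04 -9.99999935e-01]]
```

Call:
apply_moves --plan '[-0.005, 0.0015, 0.015, 0, 0, 0, -0.005, 0.0015, 0.03, 0, 0, 0, -0.005, 0.0015, 0.045, 0, 0, 0, -0.005, 0.0015, 0.055, 0, 0, 0, -0.005, 0.0015, 0.06, 0, 0, 0, -0.005, 0.0015, 0.06, 0, 0, 0, -0.005, 0.0015, 0.06, 0, 0, 0]'

```text
clock: 5.92
eef_pos: [0.5598, 0.15, 0.1895]
tool_rot: [0.128, 0.992, 0.0, 0.0]
ft_force: [0.2, -0.0, -3.7]
grip_width: 0.0133
```

```bash
python3 - <<'E'
from h import *
o=sensors.get_obs();print(o["clock"],o["eef_pos"],o["ft_force"],o["ft_torque"])
c=cam("wrist"); crop(c,225,90,190,150,4,"w5.png")
c=cam("scene"); crop(c,260,120,110,150,5,"s5.png")
c=cam("side"); crop(c,250,130,110,110,5,"d5.png")
E
```

```text
5.9167 [0.5597746  0.15004873 0.18945843] [ 0.15219034 -0.01043279 -3.68512187] [ 0.01833963  0.00563896 -0.03977334]
```

View pics/w5.png

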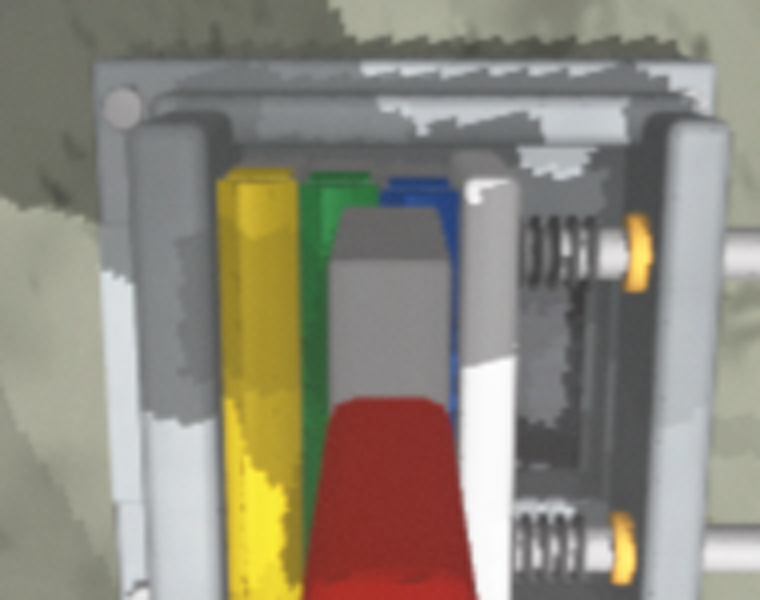

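View pics/s5.png

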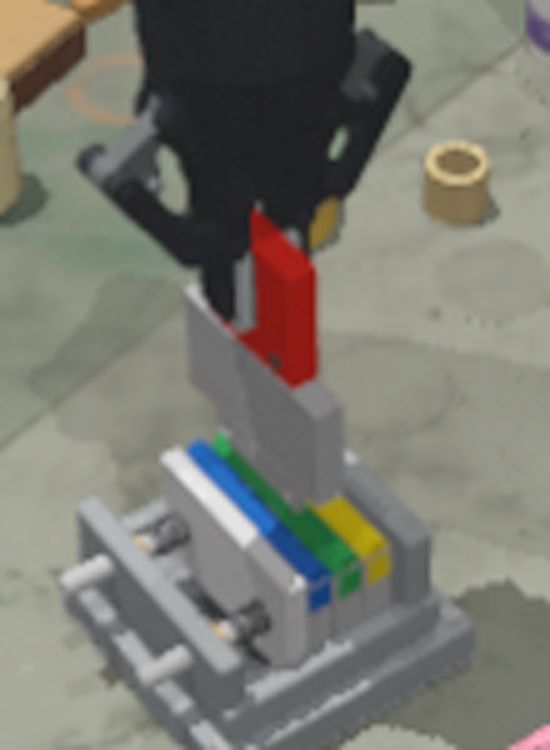

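View pics/d5.png

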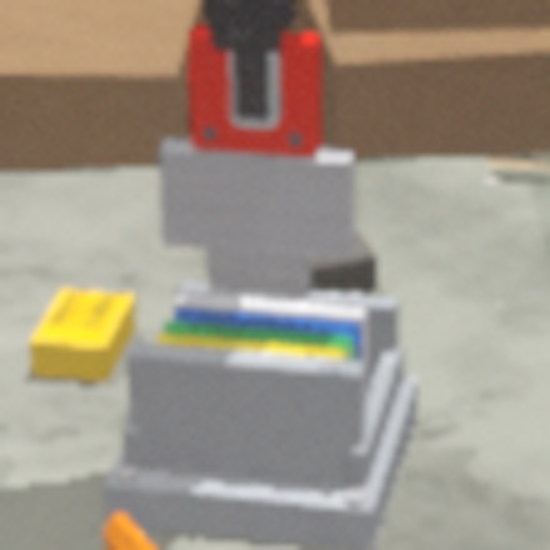

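```bash
cat > m3.py <<'E'
from h import *
c=cam("wrist"); o=sensors.get_obs(); f=lambda x,y:(225+x/4,90+y/4)
P=lambda x,y,z: np.round(atz(c,*f(x,y),z),4)
T=lambda p: np.round(R.from_quat(o["tool_rot"]).inv().apply(p-o["eef_pos"]),4)
tz=o["eef_pos"][2]-.091
for n,x,y,z in [("bodyL",330,262,tz+.074),("bodyR",450,262,tz+.074),("bodybotL",342,208,tz+.024),("bodybotR",438,208,tz+.024),("seam gb",380,190,.077),("seam yg",302,185,.077),("keep in",462,180,.085),("keep out",518,180,.085),("post L",672,125,.086),("cheek in",212,125,.086)]:
    print(n,T(P(x,y,z)))
E
python3 m3.py
```

```text
bodyL [ 0.0455 -0.0062  0.0169]
bodyR [0.0455 0.0071 0.0169]
bodybotL [ 0.0454 -0.0063  0.0669]
bodybotR [0.0455 0.0075 0.0669]
seam gb [ 0.0431 -0.0011  0.1131]
seam yg [ 0.0439 -0.0147  0.1131]
keep in [0.0456 0.0128 0.1051]
keep out [0.0456 0.0224 0.1051]
post L [0.0548 0.0478 0.1041]
cheek in [ 0.0548 -0.0291  0.1041]
```

Call:
apply_moves --plan '[0, -0.0005, 0.004, 0, 0, 0, 0, -0.0005, 0.008, 0, 0, 0, 0, -0.0005, 0.012, 0, 0, 0, 0, -0.0005, 0.014, 0, 0, 0, 0, -0.0005, 0.014, 0, 0, 0, 0, -0.0005, 0.014, 0, 0, 0]'

```text
clock: 6.62
eef_pos: [0.5592, 0.1496, 0.1747]
tool_rot: [0.128, 0.992, -0.0, -0.0]
ft_force: [0.3, 0.2, -4.3]
grip_width: 0.0134
```

```bash
cat > st.py <<'E'
from h import *
def st():
    o=sensors.get_obs(); p=o["eef_pos"]; a=np.radians(75.3); n=np.array([np.cos(a),np.sin(a),0]); 
    f=o["ft_force"]; print("t %.2f n-seam %.4f  tcpz %.4f tip~%.4f  Fn %.2f Fx %.2f Fz %.2f"%(o["clock"],p@n-.2860,p[2],p[2]-.091,f@n,f@[n[1],-n[0],0],f[2]),"Tq",np.round(o["ft_torque"],2), "tilt",np.round(R.from_quat(o["tool_rot"]).as_matrix()[:,2],4))
st()
E
python3 st.py
```

```text
t 6.62 n-seam 0.0006  tcpz 0.1747 tip~0.0837  Fn 0.23 Fx 0.23 Fz -4.26 Tq [ 0.02 -0.02  0.09] tilt [-8.e-04 -2.e-04 -1.e+00]
```

Call:
apply_moves --plan '[0, 0.0003, 0.001, 0, 0, 0, 0, 0.0005, 0.002, 0, 0, 0, 0, 0.0008, 0.003, 0, 0, 0, 0, 0.001, 0.004, 0, 0, 0, 0, 0.001, 0.004, 0, 0, 0]'

```text
clock: 7.03
eef_pos: [0.5597, 0.1496, 0.1712]
tool_rot: [0.128, 0.992, -0.001, 0.0]
ft_force: [-0.7, -3.1, -2.1]
grip_width: 0.0133
```

```bash
python3 st.py
```

```text
t 7.03 n-seam 0.0007  tcpz 0.1712 tip~0.0802  Fn -3.21 Fx 0.16 Fz -2.11 Tq [-1.17  0.17 -0.04] tilt [ 1.0e-04 -2.3e-03 -1.0e+00]
```

Call:
apply_moves --plan '[0, 0.0003, 0.001, 0, 0, 0, 0, 0.0006, 0.002, 0, 0, 0, 0, 0.0009, 0.003, 0, 0, 0, 0, 0.0012, 0.004, 0, 0, 0, 0, 0.0012, 0.004, 0, 0, 0]'

```text
clock: 7.45
eef_pos: [0.5598, 0.1516, 0.1665]
tool_rot: [0.128, 0.992, -0.0, -0.0]
ft_force: [-1.1, -4.7, -1.7]
grip_width: 0.0133
```

```bash
python3 st.py
```

```text
t 7.45 n-seam 0.0027  tcpz 0.1665 tip~0.0755  Fn -4.79 Fx 0.12 Fz -1.67 Tq [-1.33  0.13 -0.02] tilt [-7.e-04 -5.e-04 -1.e+00]
```

Call:
apply_moves --plan '[0, 0.0003, 0.001, 0, 0, 0, 0, 0.0006, 0.002, 0, 0, 0, 0, 0.0009, 0.003, 0, 0, 0, 0, 0.0012, 0.004, 0, 0, 0, 0, 0.0015, 0.005, 0, 0, 0, 0, 0.0018, 0.006, 0, 0, 0, 0, 0.0018, 0.006, 0, 0, 0]'

```text
clock: 8.03
eef_pos: [0.5604, 0.1536, 0.1607]
tool_rot: [0.128, 0.992, -0.0, -0.0]
ft_force: [-1.3, -4.0, -3.4]
grip_width: 0.0136
```

```bash
python3 st.py; python3 - <<'E'
from h import *
c=cam("scene"); crop(c,260,150,110,120,5,"s6.png")
c=cam("wrist"); crop(c,225,90,190,150,4,"w6.png")
E
```

```text
t 8.03 n-seam 0.0048  tcpz 0.1607 tip~0.0697  Fn -4.21 Fx -0.23 Fz -3.41 Tq [-1.22  0.23 -0.04] tilt [-4.e-04 -0.e+00 -1.e+00]
```

View pics/s6.png

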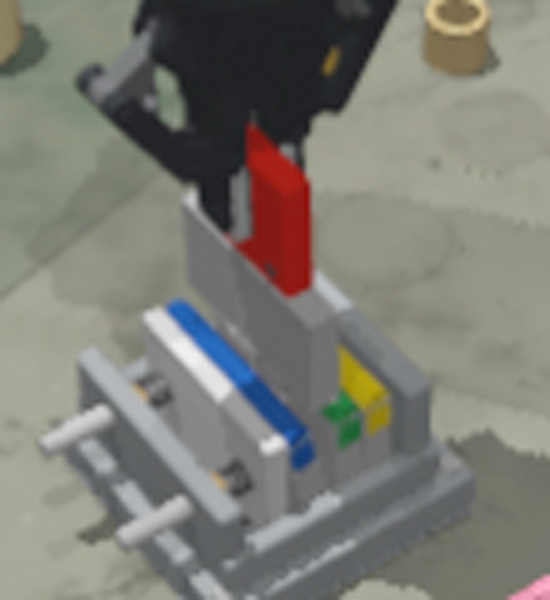

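View pics/w6.png

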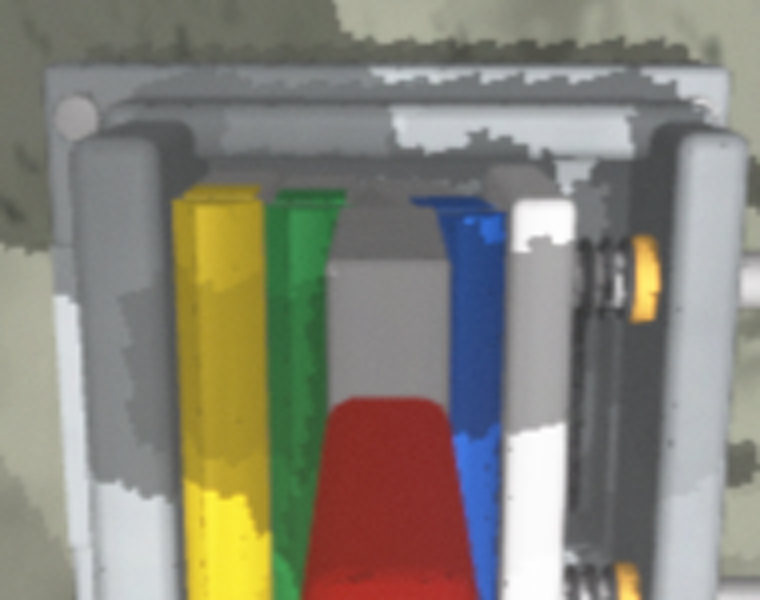

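Call:
apply_moves --plan '[0, 0.0003, 0.001, 0, 0, 0, 0, 0.0006, 0.002, 0, 0, 0, 0, 0.0009, 0.003, 0, 0, 0, 0, 0.0012, 0.004, 0, 0, 0, 0, 0.0015, 0.005, 0, 0, 0, 0, 0.0018, 0.006, 0, 0, 0, 0, 0.002, 0.007, 0, 0, 0, 0, 0.002, 0.008, 0, 0, 0, 0, 0.002, 0.008, 0, 0, 0]'

```text
clock: 8.88
eef_pos: [0.5609, 0.1554, 0.1527]
tool_rot: [0.128, 0.992, -0.0, -0.0]
ft_force: [0.3, -3.7, -2.7]
grip_width: 0.0127
```

```bash
python3 st.py
```

```text
t 8.88 n-seam 0.0066  tcpz 0.1527 tip~0.0617  Fn -3.50 Fx 1.26 Fz -2.66 Tq [-1.27  0.27  0.01] tilt [-5.e-04 -2.e-04 -1.e+00]
```

Call:
apply_moves --plan '[0, 0.0002, 0.0015, 0, 0, 0, 0, 0.0003, 0.003, 0, 0, 0, 0, 0.0003, 0.0045, 0, 0, 0, 0, 0.0003, 0.006, 0, 0, 0, 0, 0.0003, 0.0075, 0, 0, 0, 0, 0.0003, 0.009, 0, 0, 0, 0, 0.0003, 0.0105, 0, 0, 0, 0, 0.0003, 0.012, 0, 0, 0, 0, 0.0003, 0.012, 0, 0, 0]'

```text
clock: 9.63
eef_pos: [0.5609, 0.1553, 0.1407]
tool_rot: [0.128, 0.992, -0.001, -0.0]
ft_force: [0.1, -4.8, -3.1]
grip_width: 0.0134
```

```bash
python3 st.py;  python3 - <<'E'
from h import *
c=cam("side"); crop(c,250,130,110,110,5,"d7.png")
c=cam("wrist"); crop(c,225,90,190,150,4,"w7.png")
E
```

```text
t 9.63 n-seam 0.0066  tcpz 0.1407 tip~0.0497  Fn -4.59 Fx 1.31 Fz -3.05 Tq [-1.52  0.34 -0.05] tilt [-4.e-04 -1.e-03 -1.e+00]
```

View pics/w7.png

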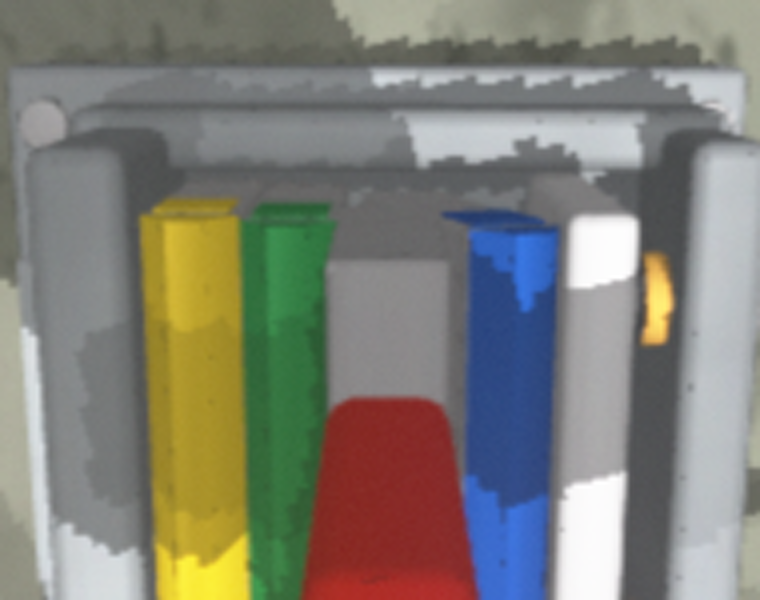

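View pics/d7.png

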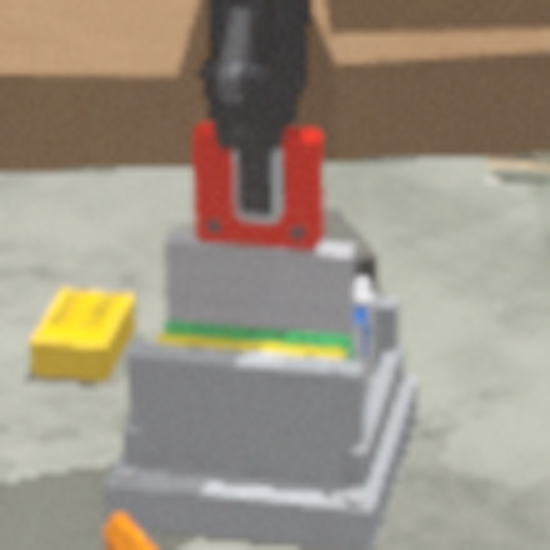

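Call:
apply_moves --plan '[0, 0, 0.0015, 0, 0, 0, 0, 0, 0.003, 0, 0, 0, 0, 0, 0.0045, 0, 0, 0, 0, 0, 0.006, 0, 0, 0, 0, 0, 0.0075, 0, 0, 0, 0, 0, 0.009, 0, 0, 0, 0, 0, 0.0105, 0, 0, 0, 0, 0, 0.012, 0, 0, 0, 0, 0, 0.012, 0, 0, 0]'

```text
clock: 10.48
eef_pos: [0.5609, 0.1557, 0.1285]
tool_rot: [0.128, 0.992, -0.0, -0.0]
ft_force: [-1.2, -4.9, -4.2]
grip_width: 0.0133
```

```bash
python3 st.py
```

```text
t 10.48 n-seam 0.0070  tcpz 0.1285 tip~0.0375  Fn -5.08 Fx 0.13 Fz -4.21 Tq [-1.18  0.3  -0.09] tilt [-6.e-04 -2.e-04 -1.e+00]
```

Call:
apply_moves --plan '[0, 0, 0.0015, 0, 0, 0, 0, 0, 0.003, 0, 0, 0, 0, 0, 0.0045, 0, 0, 0, 0, 0, 0.006, 0, 0, 0, 0, 0, 0.0075, 0, 0, 0, 0, 0, 0.009, 0, 0, 0, 0, 0, 0.0105, 0, 0, 0, 0, 0, 0.0105, 0, 0, 0]'

```text
clock: 11.15
eef_pos: [0.561, 0.1557, 0.1182]
tool_rot: [0.128, 0.992, -0.0, -0.0]
ft_force: [-0.6, -4.8, -3.8]
grip_width: 0.0135
```

```bash
python3 st.py
```

```text
t 11.15 n-seam 0.0070  tcpz 0.1182 tip~0.0272  Fn -4.79 Fx 0.61 Fz -3.83 Tq [-1.21  0.23 -0.07] tilt [-3.e-04 -0.e+00 -1.e+00]
```

Call:
apply_moves --plan '[0, 0, 0.0008, 0, 0, 0, 0, 0, 0.0016, 0, 0, 0, 0, 0, 0.0024, 0, 0, 0, 0, 0, 0.0032, 0, 0, 0, 0, 0, 0.004, 0, 0, 0, 0, 0, 0.004, 0, 0, 0]'

```text
clock: 11.65
eef_pos: [0.5611, 0.1557, 0.1144]
tool_rot: [0.128, 0.992, -0.0, 0.0]
ft_force: [-0.6, -5.0, -4.2]
grip_width: 0.0129
```

Call:
apply_moves --plan '[0, 0, 0.0008, 0, 0, 0, 0, 0, 0.0016, 0, 0, 0, 0, 0, 0.0024, 0, 0, 0, 0, 0, 0.003, 0, 0, 0, 0, 0, 0.003, 0, 0, 0]'

```text
clock: 12.07
eef_pos: [0.5611, 0.1558, 0.1114]
tool_rot: [0.128, 0.992, 0.0, -0.0]
ft_force: [-1.0, -5.4, -4.2]
grip_width: 0.0134
```

Call:
apply_moves --plan '[0, 0, 0.0008, 0, 0, 0, 0, 0, 0.0016, 0, 0, 0, 0, 0, 0.0024, 0, 0, 0, 0, 0, 0.003, 0, 0, 0, 0, 0, 0.003, 0, 0, 0]'

```text
clock: 12.48
eef_pos: [0.561, 0.1558, 0.1083]
tool_rot: [0.128, 0.992, 0.0, -0.0]
ft_force: [-0.3, -5.0, -4.8]
grip_width: 0.0136
```

Call:
apply_moves --plan '[0, 0, 0.0008, 0, 0, 0, 0, 0, 0.0016, 0, 0, 0, 0, 0, 0.0024, 0, 0, 0, 0, 0, 0.003, 0, 0, 0, 0, 0, 0.003, 0, 0, 0]'

```text
clock: 12.9
eef_pos: [0.561, 0.1558, 0.1054]
tool_rot: [0.128, 0.992, -0.0, -0.0]
ft_force: [-0.3, -4.4, -4.2]
grip_width: 0.0135
```

```bash
python3 st.py; python3 - <<'E'
from h import *
c=cam("scene"); crop(c,260,150,110,120,5,"s8.png")
c=cam("wrist"); crop(c,225,90,190,150,4,"w8.png")
E
```

```text
t 12.90 n-seam 0.0070  tcpz 0.1054 tip~0.0144  Fn -4.37 Fx 0.87 Fz -4.22 Tq [-1.12  0.19 -0.11] tilt [-2.e-04  0.e+00 -1.e+00]
```

View pics/s8.png

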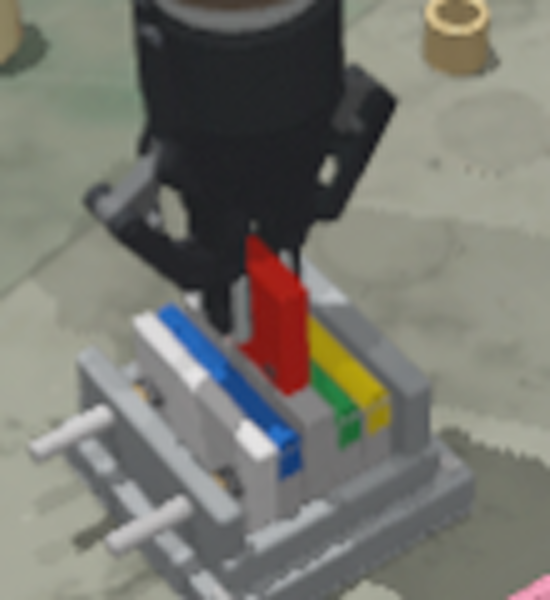

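View pics/w8.png

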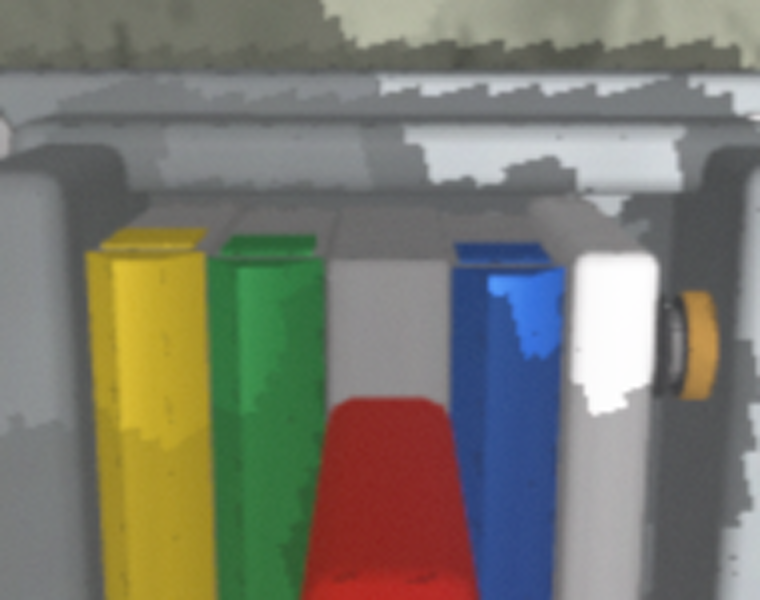

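The row is upright, with red seated between green and blue. No stop felt yet, so I'm creeping down.

Call:
apply_moves --plan '[0, 0, 0.0006, 0, 0, 0, 0, 0, 0.0012, 0, 0, 0, 0, 0, 0.0018, 0, 0, 0, 0, 0, 0.0024, 0, 0, 0, 0, 0, 0.0024, 0, 0, 0]'

```text
clock: 13.42
eef_pos: [0.5611, 0.1558, 0.1031]
tool_rot: [0.128, 0.992, 0.0, -0.0]
ft_force: [-0.7, -4.3, -4.3]
grip_width: 0.0132
```

Call:
apply_moves --plan '[0, 0, 0.0006, 0, 0, 0, 0, 0, 0.0012, 0, 0, 0, 0, 0, 0.0018, 0, 0, 0, 0, 0, 0.0024, 0, 0, 0, 0, 0, 0.0024, 0, 0, 0]'

```text
clock: 13.83
eef_pos: [0.5611, 0.1558, 0.1006]
tool_rot: [0.128, 0.992, -0.0, -0.0]
ft_force: [-0.6, -3.8, -4.4]
grip_width: 0.0132
```

Call:
apply_moves --plan '[0, 0, 0.0006, 0, 0, 0, 0, 0, 0.0012, 0, 0, 0, 0, 0, 0.0018, 0, 0, 0, 0, 0, 0.002, 0, 0, 0, 0, 0, 0.002, 0, 0, 0]'

```text
clock: 14.25
eef_pos: [0.5613, 0.1559, 0.1004]
tool_rot: [0.128, 0.992, 0.0, 0.001]
ft_force: [-2.7, -4.9, 4.1]
grip_width: 0.0134
```

Call:
apply_moves --plan '[0, 0, 0.0006, 0, 0, 0, 0, 0, 0.0012, 0, 0, 0, 0, 0, 0.0018, 0, 0, 0, 0, 0, 0.002, 0, 0, 0, 0, 0, 0.002, 0, 0, 0]'

```text
clock: 14.67
eef_pos: [0.5622, 0.1561, 0.1003]
tool_rot: [0.128, 0.992, 0.001, 0.002]
ft_force: [-4.5, -5.6, 12.1]
grip_width: 0.0133
```

Firm stop at TCP z 0.1003 (tip about 9 mm up), now pressing about 16 N. I'll ease to about 12 N and hold, then unload.

Call:
apply_moves --plan '[0, 0, -0.0008, 0, 0, 0, 0, 0, -0.0008, 0, 0, 0, 0, 0, -0.0008, 0, 0, 0, 0, 0, -0.0008, 0, 0, 0]'

```text
clock: 15.0
eef_pos: [0.5622, 0.1561, 0.1004]
tool_rot: [0.128, 0.992, 0.001, 0.002]
ft_force: [-3.6, -4.9, 8.1]
grip_width: 0.0135
```

Call:
apply_moves --plan '[0, -0.0004, -0.0008, 0, 0, 0, 0, -0.0008, -0.0016, 0, 0, 0, 0, -0.0012, -0.0024, 0, 0, 0, 0, -0.0012, -0.0026, 0, 0, 0, 0, -0.0012, -0.0026, 0, 0, 0]'

```text
clock: 15.42
eef_pos: [0.5613, 0.1549, 0.1004]
tool_rot: [0.128, 0.992, 0.0, 0.001]
ft_force: [0.4, -2.8, 0.9]
grip_width: 0.0134
```

```bash
python3 st.py; python3 - <<'E'
from h import *
c=cam("scene"); crop(c,260,150,110,120,5,"s9.png")
c=cam("side"); crop(c,250,130,110,110,5,"d9.png")
E
```

```text
t 15.42 n-seam 0.0063  tcpz 0.1004 tip~0.0094  Fn -2.62 Fx 1.10 Fz 0.92 Tq [-0.73 -0.1  -0.13] tilt [ 1.1e-03  6.0e-04 -1.0e+00]
```

View pics/s9.png

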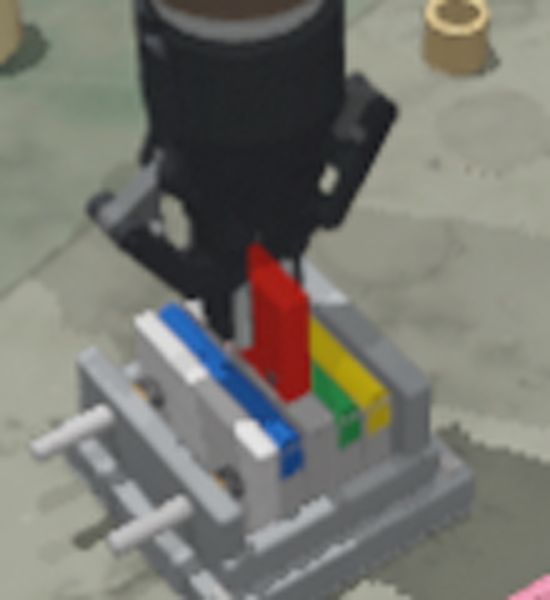

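View pics/d9.png

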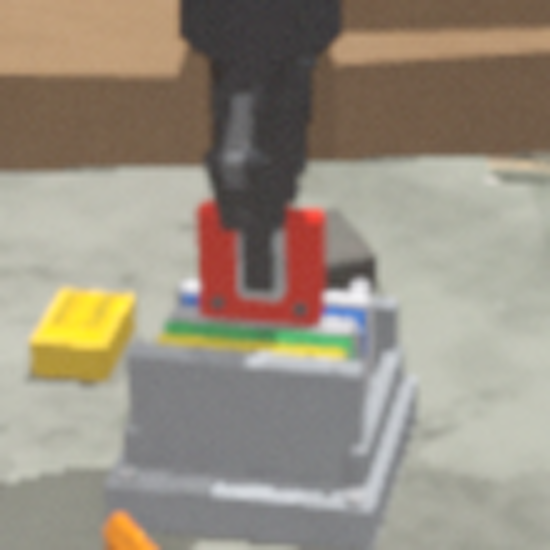

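Call:
apply_moves --plan '[0, -0.0005, 0, 0, 0, 0, 0, -0.0005, 0, 0, 0, 0, 0, -0.0005, 0, 0, 0, 0, 0, -0.0005, 0, 0, 0, 0, 0, -0.0005, 0, 0, 0, 0, 0, -0.0005, 0, 0, 0, 0]' --grip 0.045

```text
clock: 16.02
eef_pos: [0.5607, 0.1544, 0.1002]
tool_rot: [0.128, 0.992, 0.0, -0.0]
ft_force: [-0.0, -0.4, -0.0]
grip_width: 0.0448
```

```bash
python3 st.py; python3 - <<'E'
from h import *
c=cam("wrist"); crop(c,160,80,320,320,1.8,"w10.png")
E
```

```text
t 16.02 n-seam 0.0056  tcpz 0.1002 tip~0.0092  Fn -0.39 Fx 0.07 Fz -0.01 Tq [-0.02  0.01 -0.02] tilt [ 0.e+00  4.e-04 -1.e+00]
```

View pics/w10.png

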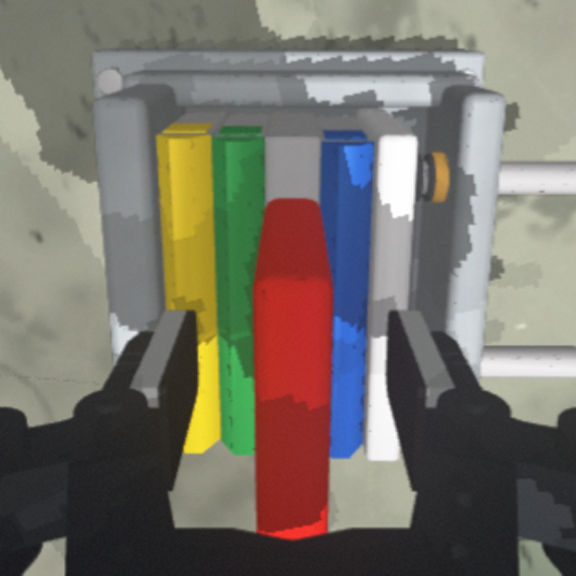

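Fingers are clear on both sides. Retreating straight up.

Call:
apply_moves --plan '[0, 0, -0.02, 0, 0, 0, 0, 0, -0.05, 0, 0, 0, 0, 0, -0.085, 0, 0, 0, 0, 0, -0.12, 0, 0, 0, 0, 0, -0.15, 0, 0, 0, 0, 0, -0.15, 0, 0, 0, 0, 0, -0.15, 0, 0, 0]'

```text
clock: 16.65
eef_pos: [0.562, 0.1546, 0.2529]
tool_rot: [0.128, 0.992, 0.001, 0.003]
ft_force: [0.2, 0.5, -1.2]
grip_width: 0.0448
```

```bash
python3 st.py; python3 - <<'E'
from h import *
c=cam("wrist"); crop(c,220,80,220,200,3.2,"w11.png")
c=cam("side"); crop(c,220,150,130,90,6,"d11.png"); 
c=cam("scene"); crop(c,200,130,180,200,3,"s11.png")
E
```

```text
t 16.65 n-seam 0.0061  tcpz 0.2529 tip~0.1619  Fn 0.53 Fx 0.12 Fz -1.18 Tq [-0.    0.    0.05] tilt [ 0.0056  0.0017 -1.    ]
```

View pics/w11.png

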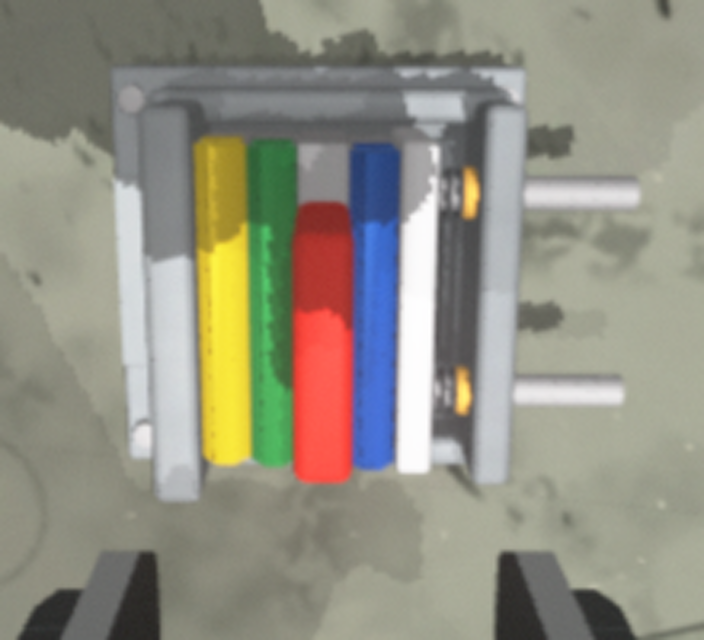

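View pics/d11.png

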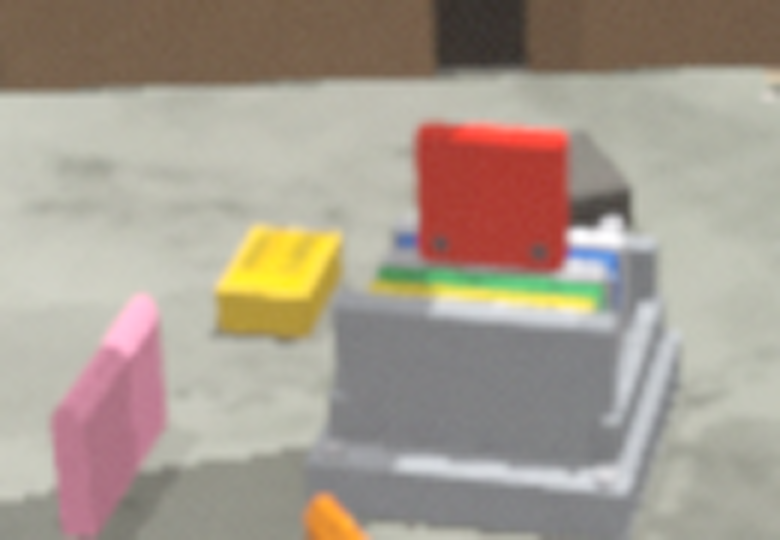

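View pics/s11.png

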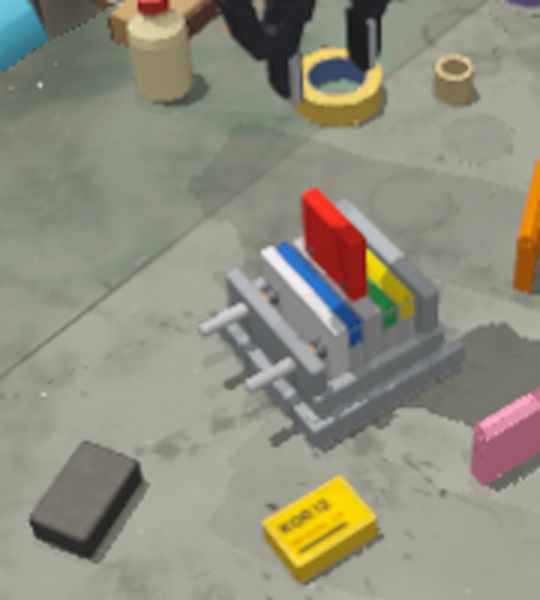

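```bash
python3 -c "
from h import *
print(bot.job_done()); print(sensors.get_obs()['clock'])"
```

```text
the job is handed in; nothing more can be done
None
the job is handed in; nothing more can be done
```

The red blade is back in the rack between the green and the blue blade, resting on the depth stop. I handed the job in at about 16.7 s of the 64 s. No verdict is reported, so success is judged from my own checks.

- **Insertion:** I took the blade from the stand, entered the green/blue seam about 1 mm toward the keeper and drifted about 6 mm that way on the way down. The highest wrist force while wedging was about 5 N, and the neighbours came back upright.
- **Pressing home:** The stop was firm, with the tip about 9 mm above the rack's underside (centre about 75 mm). The press overshot the asked 10–15 N to about 16 N before I eased it to about 12 N. That is well under the 25 N limit, but these figures come from the wrist sensor, not the contact itself.
- **Last checks:** All three cameras show the four blades upright in the order yellow, green, red, blue, with the gripper clear. The rubber block, yellow box, tape roll and bronze bush look untouched. I judged this by eye and did not re-measure positions or tilts after release.

No check failed, and the only disagreement was under 1 mm between estimates of where the seam lay.

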